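Put the control slide under lock

ROBOT

A 6-joint arm with a two-finger parallel gripper is mounted at the origin on the work surface. World frame = base frame: x ahead of the robot, y to its left, z up, the work surface at z = 0. Lengths are in m, angles in rad, forces in N, time in s.
With the tool pointing down it reaches from about 0.25 to 0.775 m from the base axis. Payload 4 kg.
Tool frame: the origin (TCP) lies on the centre line of the jaws, within the pads' length; the fingertips stand 8 mm ahead of it and the grasp point (between the pads) lies 11 mm behind it; z points along the fingers, y is the direction in which the jaws open and shut (so a half turn about z gives the same grasp; the last joint's range is limited). The gripper opens to 94 mm and grips with 3 to 60 N. Pads are 16 mm wide; open, the fingers measure 119 mm over their backs; the gripper's body (75 mm by 177 mm) begins 78 mm behind the grasp point.
Start: joints at [-1.261, 0.087, 1.371, -0, 1.684, -0.103], TCP at [0.221, -0.504, 0.214] pointing down, gripper open.
Joint ranges: [-3.1, 3.1], [-0.76, 2.03], [0.27, 2.55], [-1.08, 4.22], [0.17, 2.65], [-2.57, 2.57]. Speed limits (rad/s): [2.79, 2.79, 3.14, 3.14, 3.14, 3.14].

INTERFACE

Orientations are given as [roll, pitch, yaw] about the fixed x, y, z axes, in that order (R = Rz(yaw) Ry(pitch) Rx(roll)).
In Python, from bench import robot gives the robot as it stands.
- The arm moves only by the shell command python3 -m crank 'ROWS' [OPENING]. ROWS is JSON, a list of rows, each a list of 4 numbers: the shift along the tool's x, y, z scaled (see below), then the turn about the tool's z scaled (see below). A call has exactly 10 rows; each row shifts and turns the commanded pose from where the row before left it, along the tool's axes as they then stand; what a row does not reach is not made up. The controller multiplies each number of a shift by 0.2 m and each number of a turn by pi/2 rad. A row lasts 1/8 s, in which the tool goes at most 62.5 mm and 10.7 degrees, less where a joint would pass 70% of its speed; a pose out of reach is approached as far as the arm can. A call with a number of a shift or a turn outside -1 to 1 is refused whole. A call with a gripper value outside its range is refused whole. OPENING is the gripper command: -1 is fully open, 1 is shut, values between are in proportion, set as the call begins (- or left out, the last holds). The fingers move at their own pace and stop on an object; the grip force is fixed at half the most. Time passes only in rows, so rows that do not move let the fingers close, or fill a call up. It gives the time, the measured TCP pose, the force and the opening at its end, in the units of the state.
- robot.get_obs(): the state, without advancing time (a new reading comes with each control period).
- robot.snapshot(name): name is "side" or "top"; returns (picture, depth): 384x512x3 uint8, red, green, blue; 384x512 float32, m along the optical axis (not along the pixel's ray), 0 where there is no reading.
- robot.camera_params(name): a dict with "fx", "fy", "cx", "cy" (pixels), "world_from_camera" (4x4, takes a point from camera to world coordinates). Camera axes: x right, y down, z forward; pixel columns grow to the right and rows downward; lengths in m; the calibration is good to about 2 mm. A picture is of the moment at which its call begins. camera_params takes no time and is no camera call.
- robot.close_job(): hands the job in, once; it reports no verdict.
The state is a dict: "time": time; "joint_positions": joint angles; "qvel": joint speeds; "joint_torque": joint torques, N m; "tool_pos": TCP position; "ee_rot": TCP orientation; "wrist_force": force on the tool from outside, world axes, zero at the start; "wrist_torque": the same for the moment, N m; "width": finger opening in m.
Only numpy, scipy, OpenCV 4.12 (cv2) and the standard library are available. Lean on these libraries where they do the work, as an engineer would, in place of code of your own. Each camera call takes 0.05 s, during which the arm holds its last target.

TASK

The slide in the reader has been checked: press down the near end of its carrier, over the finger dip, so that the far end tips up out of the nest, then lift the carrier out and set it down flat in the empty bay of the lockable slide chest without dropping it. Shut the chest's lid, slide the bolt all the way across into its keeper and turn its handle down into the notch. Leave the other carrier and the other things on the bench where they are.

Things in the scene. Friction and masses are not known exactly. Their poses are not given: they have to be found in the camera images.
- reader: Slide reader: fixed white instrument 200 (its x) x 180 (y) x 66 mm high, display at its front. Origin: centre of its underside; x points from its front (towards the robot) to its back, z up. A nest in its top holds the carrier flush, so that fingers cannot get beside it; nest and carrier are centred on the origin in x, y.
- nest (a point): Middle of the nest, on its level floor 14 mm below the reader's top (52 mm above its underside); axes as the reader's. The level floor runs from x = -2 to +44 mm and is 37.6 mm wide. Ahead of x = -2 mm the floor slopes down to the front at 0.5 rad as far as x = -46 mm; from x = -46 to -12 mm the pocket is 62 mm wide: the finger dip.
- dip_press (a point): Where to press: on top of the seated carrier, level with the reader's top, 29 mm ahead (-x) of the nest's middle, 13 mm in from the carrier's near end. A light push (under 2 N) 12 to 15 mm down rocks the carrier on to the slope. It stays tipped by 0.5 rad when let go, its far end standing out: underside about 5 mm, top 17 mm above the reader's top.
- carrier_mid (a point): Centre (half-way up) of the carrier to put away, the one in the reader: dark blue plate 84 (its x) x 34 (y) x 14 mm holding a glass slide in its top face, white label end, 50 to 95 g. x runs along its length, towards the reader's back while in the nest; z up through the glass.
- carrier_b_mid (a point): Centre of the other carrier, same size and axes, green label end. It lies lengthwise along the chest's y in the chest's far (+x) bay and stays there.
- chest: Lockable steel slide chest, fixed, 220 (its x) x 250 (y) mm. Origin: centre of its underside; x points away from the robot, y to the robot's left, z up. Inside: x = -98 to 98, y = -44 to 115 mm, floor at z = 45, walls to z = 90 mm, low divider along y at x = 0 (6 mm thick, 8 mm high). A fixed top section, top at z = 100 mm, covers y = -125 to -52 mm.
- bay_near (a point): Middle of the floor of the empty bay, the one nearer the robot: chest (-50.5, 35.5, 45) mm; axes as the chest's. The bay is 95 mm (x) by 159 mm (y).
- lid (a joint): Lid angle, rad: 0 shut, 1.5 to 1.8 at the start (upright). Hinged on the chest's left: hinge line along chest x at y = 120, z = 90 mm. Plate 220 x 170 mm, 10 mm thick, underside level with the hinge line when shut; free edge at y = -50 mm. Friction hinge: stays upright, closes with about 5 N near the free edge, and below about 0.8 rad sinks shut slowly by itself.
- lid_edge (a point): Point on the lid's free edge (170 mm from the hinge), on its outer face, 65 mm nearer the robot than the lid's middle, clear of the bolt. Axes as the chest's when shut; turns with the lid.
- bolt (a joint): Travel of the bolt towards the keeper, m: 0 drawn back, 0.041 home (stop); friction 2.5 N. It is on the lid's outer face. Lid shut: its 11 mm rod lies along chest y at x = 20, z = 118 mm (18 mm above the lid) and moves to -y (robot's right). Cheeks 11 mm higher than the rod's axis keep the handle upright until the bolt is within 2 mm of home, where the near cheek is notched.
- keeper (a point): Middle of the steel keeper arch on the chest's fixed top section, on the rod's line: chest (20, -72, 118) mm. 10 mm long in y, 26 mm wide, its top 30 mm above the section. The rod passes under it only if the lid is right down.
- handle (a joint): Turn of the bolt's handle about the rod, rad: 0 standing off the lid (upright when the lid is shut), 1.57 turned down flat towards the robot (chest -x) in the notch. Friction 0.03 N m; stays where left. Push its far side along its arc (a finger pressed straight down on the end of a half-turned handle sticks by friction).
- handle_grip (a point): Middle of the black round handle grip, 13 mm thick, from 18 to 58 mm out from the rod's axis; this point is 38 mm out. z points out along the handle, x as the chest's while upright with the lid shut. Lid shut and bolt drawn back: at chest (20, 42, 156) mm.
- oil_bottle: Amber glass dropper bottle, 30 mm across, 72 mm high, in front between reader and chest; a bystander. Origin at the centre of its underside.
- petri_dish: Clear petri dish, 90 mm across, 15 mm high, behind the gap between reader and chest; a bystander. Origin at the centre of its underside.
- marker: White marker pen with dark blue cap, 118 mm long, lying at the right; a bystander. Origin at the centre of its underside.
- sample_pot: White sample pot with red lid, 42 mm across, 46 mm high, at the right; a bystander. Origin at the centre of its underside.
- desiccant: White drying-agent tin, 32 mm across, 26 mm high, in the far bay of the chest beside the other carrier; a bystander. Origin at the centre of its underside.
Mind the look-alikes: they are no part of the job. What is shaped like the part that bears carrier_mid but turquoise or yellow is not meant.

How it is judged:
By the outcome, as a careful person would: the job done as asked, in the order asked, and still so for the second after the job is handed in, with the robot touching nothing.
It also fails if it takes over 72 s, if anything falls off the work surface, if the arm or the gripper's body presses on something with over 40 N, if the wrist force passes 120 N, or if a joint passes its speed limit or range.

## Working session

There is one attempt and no reset: what is moved stays moved. The work goes in short steps, Python scripts to look and compute and a shell command to move; the robot and the scene stay as the last step left them, time stands still between calls to the robot, and variables do not carry over. Pictures are saved under pics/ and viewed, and the job is handed in when it is done.

```bash
ls; mkdir -p pics; cat > h.py <<'E'
import numpy as np,cv2
from bench import robot
def snap(n,tag):
    im,d=robot.snapshot(n); p=robot.camera_params(n)
    np.savez(f'{tag}.npz',im=im,d=d,K=[p['fx'],p['fy'],p['cx'],p['cy']],T=p['world_from_camera'])
    cv2.imwrite(f'pics/{tag}.png',im[:,:,::-1]); return load(tag)
def load(tag):
    z=np.load(f'{tag}.npz'); return z['im'],z['d'],z['K'],z['T']
def cloud(tag):
    im,d,K,T=load(tag); v,u=np.mgrid[:d.shape[0],:d.shape[1]]
    P=np.stack([(u-K[2])/K[0]*d,(v-K[3])/K[1]*d,d],-1)
    W=P@np.array(T)[:3,:3].T+np.array(T)[:3,3]; W[d==0]=np.nan; return W
def px(tag,u,v): return cloud(tag)[v,u].round(4)
def crop(tag,u0,v0,u1,v1,out,s=None):
    im=load(tag)[0][v0:v1,u0:u1]; s=s or min(800/(u1-u0),600/(v1-v0))
    cv2.imwrite(f'pics/{out}.png',cv2.resize(im,None,fx=s,fy=s,interpolation=cv2.INTER_CUBIC)[:,:,::-1])
def proj(tag,X):
    im,d,K,T=load(tag); c=np.linalg.inv(T)@np.append(X,1); return (K[0]*c[0]/c[2]+K[2],K[1]*c[1]/c[2]+K[3])
E
python3 - <<'E'
from h import *
print({k:np.round(v,3) for k,v in robot.get_obs().items()})
snap('top','t0');snap('side','s0')
for t in('t0','s0'):print(load(t)[2],load(t)[3].round(3))
E
```

```text
pics
{'time': np.float64(0.0), 'joint_positions': array([-1.261,  0.088,  1.372,  0.   ,  1.684, -0.103]), 'qvel': array([-0.   , -0.   ,  0.   ,  0.   , -0.001,  0.001]), 'joint_torque': array([-1.0000e-03, -3.4019e+01, -3.0242e+01,  7.2000e-02,  3.3000e-02,
       -0.0000e+00]), 'tool_pos': array([ 0.22 , -0.503,  0.212]), 'ee_rot': array([-3.139, -0.   ,  0.413]), 'wrist_force': array([ 0.229, -0.742,  0.4  ]), 'wrist_torque': array([0.027, 0.021, 0.003]), 'width': np.float64(0.094)}
[361.52449231 361.52449231 256.99300188 190.86560685] [[ 0.02  -0.985  0.173  0.349]
 [-1.    -0.018  0.014 -0.066]
 [-0.011 -0.173 -0.985  1.086]
 [ 0.     0.     0.     1.   ]]
[400.83245518 400.83245518 258.56543788 194.76386397] [[-0.766 -0.404  0.5   -0.047]
 [-0.642  0.459 -0.614  0.628]
 [ 0.019 -0.792 -0.611  0.791]
 [ 0.     0.     0.     1.   ]]
```

View pics/t0.png

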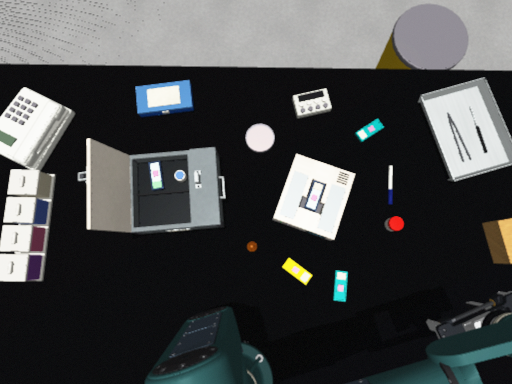

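View pics/s0.png

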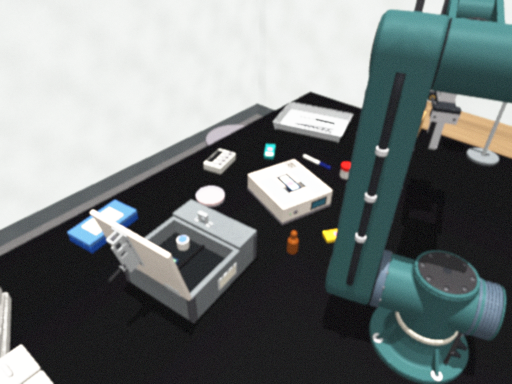

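```bash
python3 - <<'E'
from h import *
crop('t0',265,145,365,245,'c_reader',6)
crop('t0',70,130,240,245,'c_chest',4.7)
W=cloud('t0'); v,u=np.mgrid[:384,:512]
def rect(m,name):
    P=W[m][:,:2].astype(np.float32)*1000; r=cv2.minAreaRect(P); print(name,m.sum(),np.round(r[0],1),np.round(r[1],1),round(r[2],2),W[m][:,2].mean().round(4)); 
box=lambda a,b,c,d:(u>a)&(u<c)&(v>b)&(v<d)
z=W[...,2]
rect(box(265,145,365,245)&(abs(z-.066)<.006),'reader')
rect(box(125,140,230,240)&(abs(z-.095)<.015),'chesttop')
rect(box(185,140,222,240)&(abs(z-.100)<.005),'section')
m=box(80,130,135,240)&(z>.1); rect(m,'lid'); 
for p in[(157,175),(180,175),(165,210),(197,175),(197,185),(84,176),(90,150),(90,225),(120,180),(315,197),(321,181),(310,212),(252,246),(260,137)]:print(p,px('t0',*p))
E
```

```text
reader 4221 [ 518.9 -214. ] [180.  201.1] 71.19 0.0658
chesttop 3323 [525.2 185.2] [222.1 252.3] 6.12 0.0964
section 1986 [535.1  97.1] [220.7  73.7] 5.97 0.0997
lid 3642 [507.8 354.2] [220.5  98.6] 6.18 0.1908
(157, 175) [0.5706 0.2416 0.057 ]
(180, 175) [0.569  0.1712 0.0701]
(165, 210) [0.4695 0.214  0.0478]
(197, 175) [0.5567 0.111  0.1306]
(197, 185) [0.5347 0.115  0.1014]
(84, 176) [0.5256 0.363  0.2395]
(90, 150) [0.5879 0.3504 0.2488]
(90, 225) [0.4075 0.331  0.2514]
(120, 180) [0.5382 0.3173 0.1351]
(315, 197) [ 0.5132 -0.2175  0.0633]
(321, 181) [ 0.5597 -0.2348  0.0653]
(310, 212) [ 0.4698 -0.203   0.0633]
(252, 246) [ 0.371  -0.0408  0.0682]
(260, 137) [ 0.7056 -0.0565  0.0142]
```

View pics/c_reader.png

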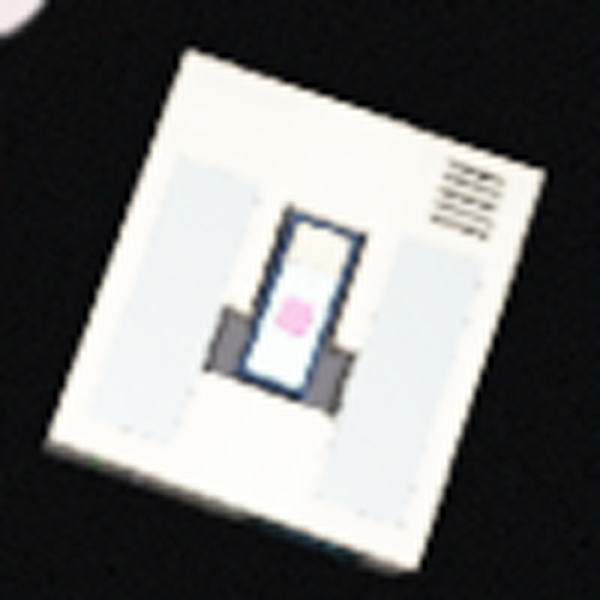

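View pics/c_chest.png

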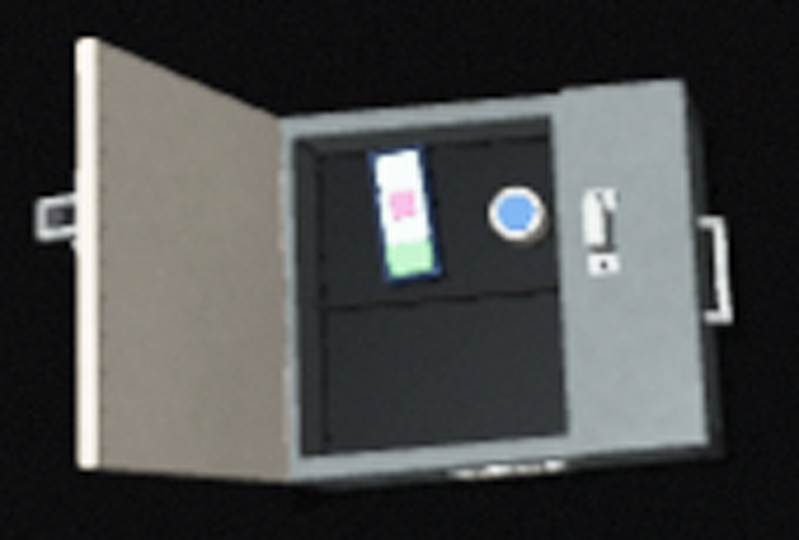

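```bash
cat >> h.py <<'E'
RD=(np.array([.519,-.214]),-.328); CH=(np.array([.5255,.185]),.105)
def fr(F,x,y):
    c,s=np.cos(F[1]),np.sin(F[1]); return F[0]+np.array([c*x-s*y,s*x+c*y])/1000
def plan(xy,z,yaw=None):
    o=robot.get_obs(); p=np.array(o['tool_pos']); r=o['ee_rot']
    from scipy.spatial.transform import Rotation as R
    M=R.from_euler('xyz',r).as_matrix(); d=np.array([xy[0],xy[1],z])-p
    t=M.T@d/.2; print('t',round(float(o['time']),2),'pos',p.round(4),'rpy',np.round(r,3),'F',np.round(o['wrist_force'],1),'w',round(float(o['width']),4))
    print('shift units',t.round(3), 'turn', None if yaw is None else round(-(((yaw-r[2]+np.pi)%(2*np.pi))-np.pi)/(np.pi/2),3))
E
python3 - <<'E'
from h import *
im=load('t0')[0].astype(int); W=cloud('t0'); v,u=np.mgrid[:384,:512]
m=(u>290)&(u<340)&(v>170)&(v<222)&(im[...,2]>im[...,0]+15)&(im[...,0]<140)
P=W[m];P=P[abs(P[:,2]-.063)<.012]
r=cv2.minAreaRect((P[:,:2]*1000).astype(np.float32));print(m.sum(),r,P[:,2].mean())
plan(fr(RD,-29,0),.15,2.81); print(fr(RD,-29,0))
E
crop=1; python3 -m crank '[[0,0,0,-0.118],[0,0,0,-0.118],[0,0,0,-0.118],[0,0,0,-0.118],[0,0,0,-0.118],[0,0,0,-0.118],[0,0,0,-0.118],[0,0,0,-0.118],[0,0,0,-0.118],[0,0,0,-0.118]]' 1
python3 -m crank '[[0,0,0,-0.115],[0,0,0,-0.115],[0,0,0,-0.115],[0,0,0,0],[0,0,0,0],[0,0,0,0],[0,0,0,0],[0,0,0,0],[0,0,0,0],[0,0,0,0]]'
python3 - <<'E'
from h import *
plan(fr(RD,-29,0),.15,2.81)
E
```

```text
110 ((518.3240966796875, -215.3332977294922), (36.41227340698242, 83.54866790771484), 70.14148712158203) 0.06483316141949284
t 0.1 pos [ 0.2205 -0.5034  0.2124] rpy [-3.14  -0.     0.413] F [ 0.2 -0.7 -0.9] w 0.094
shift units [ 1.841 -0.824  0.314] turn -1.526
[ 0.49154603 -0.20465764]
time: 1.35
tool_pos: [0.2205, -0.5035, 0.2128]
ee_rot: [3.141, -0.001, 2.272]
wrist_force: [-0.2, 0.8, 0.1]
width: 0.0007
time: 2.6
tool_pos: [0.2206, -0.5038, 0.2135]
ee_rot: [-3.141, 0.0, 2.808]
wrist_force: [0.4, -0.1, -0.1]
width: 0.0006
t 2.6 pos [ 0.2206 -0.5038  0.2135] rpy [-3.141  0.     2.808] F [ 0.4 -0.1 -0.1] w 0.0006
shift units [-0.79   1.857  0.317] turn -0.001
```

```bash
sed -i 's/RD=(np.array(\[.519,-.214\])/RD=(np.array([.5187,-.2146])/' h.py
python3 -m crank '[[-0.088,0.206,0],[0,0,0]]' 2>&1 | tail -1
python3 -m crank '[[-0.088,0.206,0,0],[-0.088,0.206,0,0],[-0.088,0.206,0,0],[-0.088,0.206,0,0],[-0.088,0.206,0,0],[-0.088,0.206,0.05,0],[-0.088,0.206,0.05,0],[-0.088,0.206,0.1,0],[-0.088,0.206,0.1,0],[0,0,0,0]]'
python3 - <<'E'
from h import *
plan(fr(RD,-29,0),.085,2.81)
E
```

```text
$[0]: bad value
time: 3.85
tool_pos: [0.4919, -0.2025, 0.1513]
ee_rot: [3.14, -0.004, 2.813]
wrist_force: [-0.5, -0.5, 0.5]
width: 0.0008
t 3.85 pos [ 0.4919 -0.2025  0.1513] rpy [ 3.14  -0.004  2.813] F [-0.5 -0.5  0.5] w 0.0008
shift units [-0.003 -0.014  0.331] turn 0.002
```

```bash

python3 -m crank '[[0,-0.013,0.1,0],[0,0,0.1,0],[0,0,0.08,0],[0,0,0.04,0],[0,0,0,0],[0,0,0,0],[0,0,0,0],[0,0,0,0],[0,0,0,0],[0,0,0,0]]'
python3 - <<'E'
from h import *
plan(fr(RD,-29,0),.06,2.81)
snap('side','s1');crop('s1',220,130,360,240,'s1c'); print(proj('s1',[*fr(RD,-29,0),.066]))
E
```

```text
time: 5.1
tool_pos: [0.4908, -0.2077, 0.0895]
ee_rot: [-3.142, 0.0, 2.808]
wrist_force: [1.0, 0.1, -0.3]
width: 0.0004
t 5.1 pos [ 0.4908 -0.2077  0.0895] rpy [-3.142  0.     2.808] F [ 1.   0.1 -0.3] w 0.0004
shift units [0.002 0.012 0.148] turn -0.001
(np.float64(294.1166351770902), np.float64(186.19529035109298))
```

View pics/s1c.png

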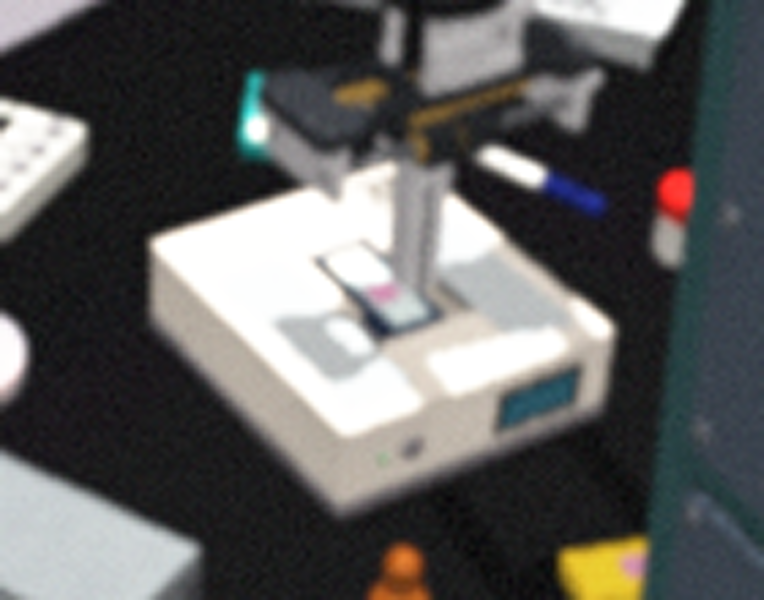

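```bash

python3 -m crank '[[0,0.011,0.02,0],[0,0,0.02,0],[0,0,0.02,0],[0,0,0.015,0],[0,0,0.01,0],[0,0,0.01,0],[0,0,0.01,0],[0,0,0.01,0],[0,0,0,0],[0,0,0,0]]'
python3 - <<'E'
from h import *
plan(fr(RD,-29,0),.06,2.81)
snap('side','s2');crop('s2',220,130,360,240,'s2c')
E
```

```text
time: 6.4
tool_pos: [0.4916, -0.2057, 0.0667]
ee_rot: [-3.141, 0.0, 2.808]
wrist_force: [-1.1, 0.1, 1.5]
width: 0.0004
t 6.4 pos [ 0.4916 -0.2057  0.0667] rpy [-3.141  0.     2.808] F [-1.1  0.1  1.5] w 0.0004
shift units [0.002 0.001 0.034] turn -0.001
```

View pics/s2c.png

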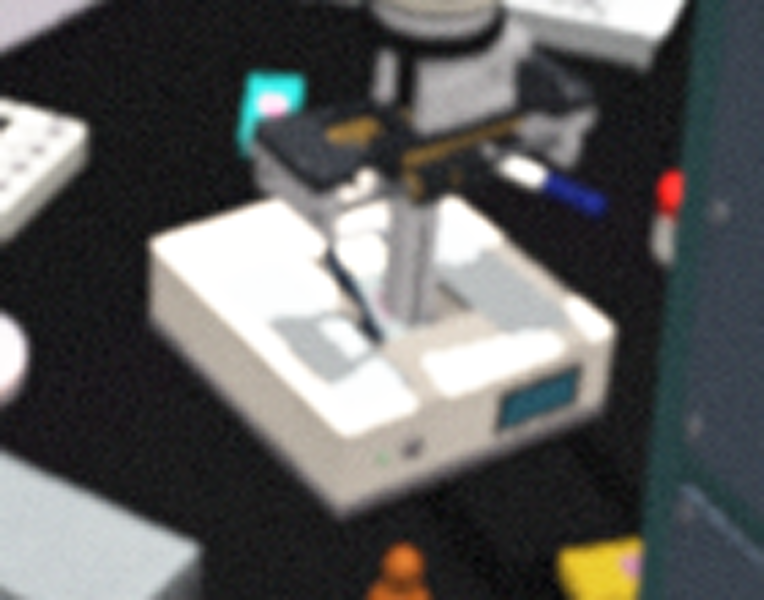

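```bash

python3 -m crank '[[0,0,0.008,0],[0,0,0.008,0],[0,0,0.008,0],[0,0,0,0],[0,0,0,0],[0,0,0,0],[0,0,0,0],[0,0,0,0],[0,0,0,0],[0,0,0,0]]'
python3 - <<'E'
from h import *
plan(fr(RD,-29,0),.06,2.81)
E
```

```text
time: 7.7
tool_pos: [0.492, -0.2059, 0.0658]
ee_rot: [-3.141, 0.002, 2.809]
wrist_force: [-6.5, 3.6, 17.8]
width: 0.0004
t 7.7 pos [ 0.492  -0.2059  0.0658] rpy [-3.141e+00  2.000e-03  2.809e+00] F [-6.5  3.6 17.8] w 0.0004
shift units [0.005 0.002 0.029] turn -0.001
```

```bash

python3 -m crank '[[0,0,-0.03,0],[0,0,-0.05,0],[0,0,-0.1,0],[0,0,-0.1,0],[0,0,-0.1,0],[0,0,0,0],[0,0,0,0],[0,0,0,0],[0,0,0,0],[0,0,0,0]]' -1
python3 - <<'E'
from h import *
plan(fr(RD,20,0),.076,2.81)
snap('side','s3');crop('s3',220,130,360,240,'s3c')
snap('top','t3');crop('t3',265,145,365,245,'t3c',6)
E
```

```text
time: 8.95
tool_pos: [0.4913, -0.2055, 0.1372]
ee_rot: [3.142, -0.001, 2.808]
wrist_force: [0.5, -0.4, 0.3]
width: 0.0935
t 8.95 pos [ 0.4913 -0.2055  0.1372] rpy [ 3.142e+00 -1.000e-03  2.808e+00] F [ 0.5 -0.4  0.3] w 0.0935
shift units [-0.244  0.003  0.306] turn -0.001
```

View pics/s3c.png

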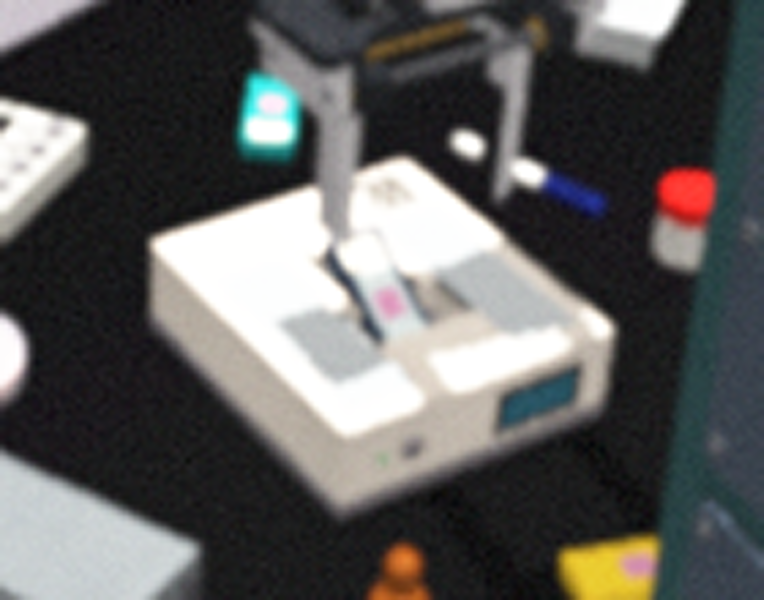

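View pics/t3c.png

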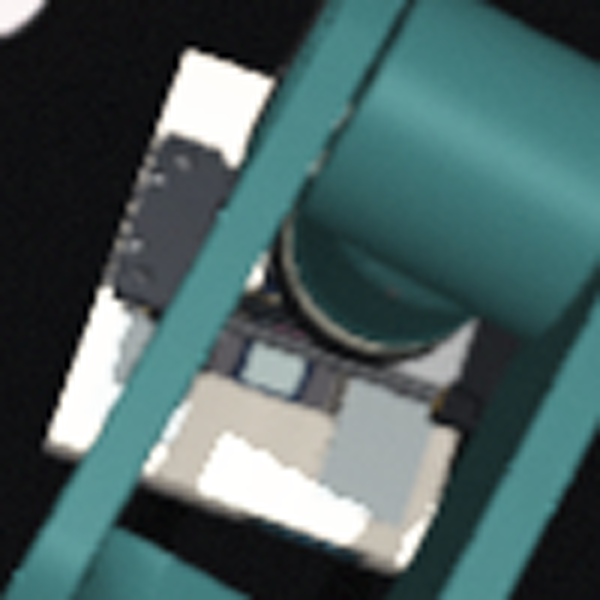

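```bash

python3 -m crank '[[-0.06,0,0,0],[-0.08,0.003,0,0],[-0.08,0,0,0],[-0.024,0,0.05,0],[0,0,0.07,0],[0,0,0.07,0],[0,0,0.05,0],[0,0,0.03,0],[0,0,0.02,0],[0,0,0,0]]'
python3 - <<'E'
from h import *
plan(fr(RD,20,0),.076,2.81)
E
```

```text
time: 10.3
tool_pos: [0.5378, -0.2211, 0.0797]
ee_rot: [-3.141, 0.0, 2.808]
wrist_force: [0.1, 1.2, -0.1]
width: 0.0939
t 10.3 pos [ 0.5378 -0.2211  0.0797] rpy [-3.141  0.     2.808] F [ 0.1  1.2 -0.1] w 0.0939
shift units [ 0.001 -0.     0.019] turn -0.001
```

```bash

python3 -m crank '[[0,0,0.014,0],[0,0,0,0],[0,0,0,0],[0,0,0,0],[0,0,0,0],[0,0,0,0],[0,0,0,0],[0,0,0,0],[0,0,0,0],[0,0,0,0]]' 0.1
python3 - <<'E'
from h import *
plan(fr(RD,20,0),.076,2.81)
snap('side','s4');crop('s4',240,130,340,205,'s4c')
E
```

```text
time: 11.55
tool_pos: [0.5378, -0.2211, 0.0769]
ee_rot: [-3.142, -0.0, 2.808]
wrist_force: [0.3, 0.8, -0.4]
width: 0.0419
t 11.55 pos [ 0.5378 -0.2211  0.0769] rpy [-3.142 -0.     2.808] F [ 0.3  0.8 -0.4] w 0.0419
shift units [ 0.001 -0.     0.004] turn -0.001
```

View pics/s4c.png

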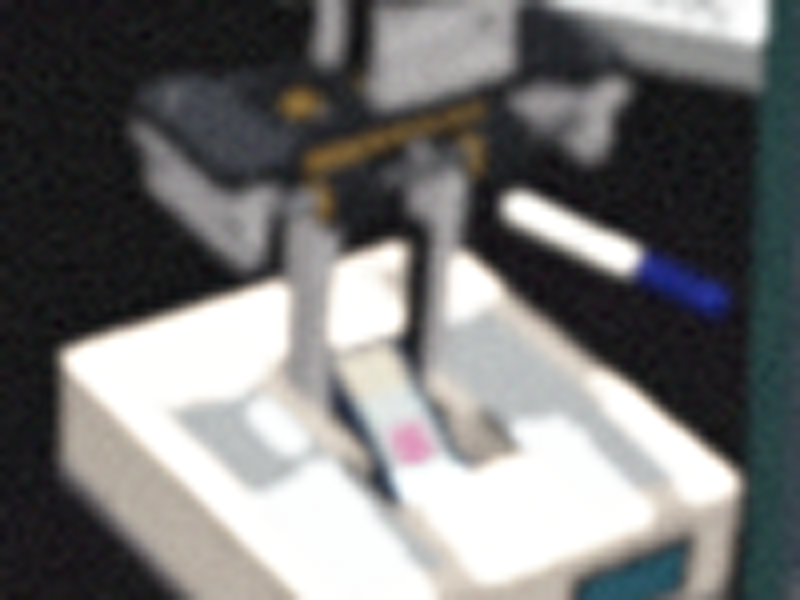

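```bash

python3 -m crank '[[0,0,0,0],[0,0,0,0],[0,0,0,0],[0,0,0,0],[0,0,-0.01,0],[-0.004,0,-0.02,0],[-0.004,0,-0.03,0],[0,0,-0.04,0],[0,0,-0.05,0],[0,0,0,0]]' 1
python3 - <<'E'
from h import *
plan(fr(RD,20,0),.2,2.81)
snap('side','s5');crop('s5',220,90,360,195,'s5c')
E
```

```text
time: 12.85
tool_pos: [0.5402, -0.222, 0.1086]
ee_rot: [-3.141, 0.003, 2.808]
wrist_force: [-0.9, 0.1, -0.4]
width: 0.034
t 12.85 pos [ 0.5402 -0.222   0.1086] rpy [-3.141e+00  3.000e-03  2.808e+00] F [-0.9  0.1 -0.4] w 0.034
shift units [ 0.012  0.    -0.457] turn -0.001
```

View pics/s5c.png

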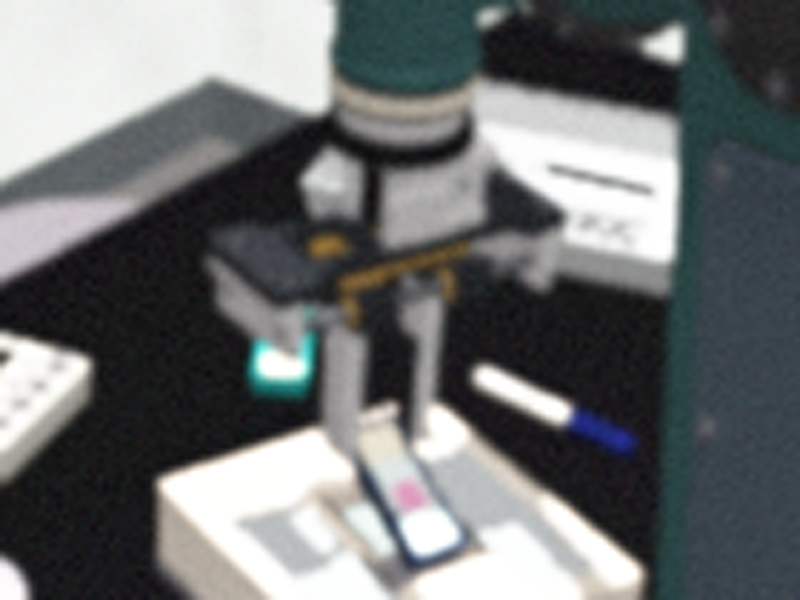

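```bash

python3 -m crank '[[0,0,-0.08,0],[0,0,-0.1,0],[0,0,-0.1,0.06],[0,0,-0.1,0.1],[0,0,-0.1,0.11],[0,0,0,0.11],[0,0,0,0.11],[0,0,0,0.11],[0,0,0,0.08],[0,0,0,0.04]]'
python3 - <<'E'
from h import *
plan(fr(CH,-50.5,10),.2,1.676)
E
```

```text
time: 14.15
tool_pos: [0.5394, -0.2216, 0.2037]
ee_rot: [3.141, 0.0, 1.675]
wrist_force: [0.0, 0.1, -0.8]
width: 0.0338
t 14.15 pos [ 0.5394 -0.2216  0.2037] rpy [3.141 0.    1.675] F [ 0.   0.1 -0.8] w 0.0338
shift units [ 2.079 -0.11   0.018] turn -0.001
```

```bash

python3 -m crank '[[0.1,-0.011,0,0],[0.2,-0.011,0,0],[0.25,-0.011,0,0],[0.25,-0.011,0,0],[0.25,-0.011,0,0],[0.25,-0.011,0,0],[0.25,-0.011,0,0],[0.25,-0.011,0,0],[0.2,-0.011,0,0],[0.08,-0.011,0,0]]'
python3 - <<'E'
from h import *
plan(fr(CH,-50.5,10),.13,1.676)
snap('side','s6');crop('s6',80,100,330,290,'s6c',3.1)
snap('top','t6');crop('t6',70,130,240,245,'t6c',4.7)
E
```

```text
time: 15.4
tool_pos: [0.4718, 0.1922, 0.2033]
ee_rot: [3.141, -0.0, 1.682]
wrist_force: [0.4, 0.6, -0.5]
width: 0.0339
t 15.4 pos [0.4718 0.1922 0.2033] rpy [ 3.141 -0.     1.682] F [ 0.4  0.6 -0.5] w 0.0339
shift units [-0.014  0.011  0.367] turn 0.004
```

View pics/s6c.png

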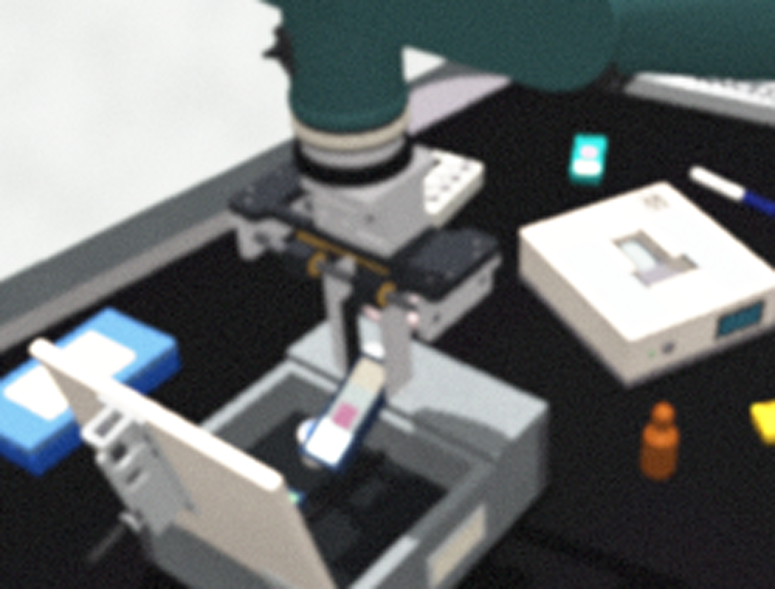

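View pics/t6c.png

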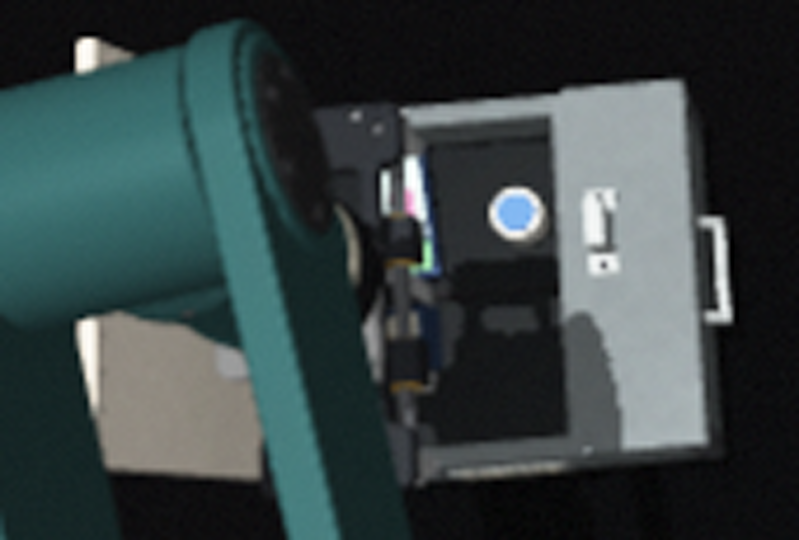

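```bash

python3 -m crank '[[0,0,0.03,0],[0,0,0.07,0],[0,0,0.08,0],[0,0,0.08,0],[0,0,0.08,0],[0,0,0.07,0],[0,0,0.05,0],[0,0,0.03,0],[0,0,0,0],[0,0,0,0]]'
python3 - <<'E'
from h import *
plan(fr(CH,-50.5,10),.09,1.676)
snap('side','s7');crop('s7',80,100,330,290,'s7c',3.1)
E
```

```text
time: 16.75
tool_pos: [0.4737, 0.1899, 0.1055]
ee_rot: [3.14, -0.0, 1.677]
wrist_force: [-0.5, 0.2, 0.2]
width: 0.0335
t 16.75 pos [0.4737 0.1899 0.1055] rpy [ 3.14  -0.     1.677] F [-0.5  0.2  0.2] w 0.0335
shift units [-0.002  0.003  0.077] turn 0.001
```

View pics/s7c.png

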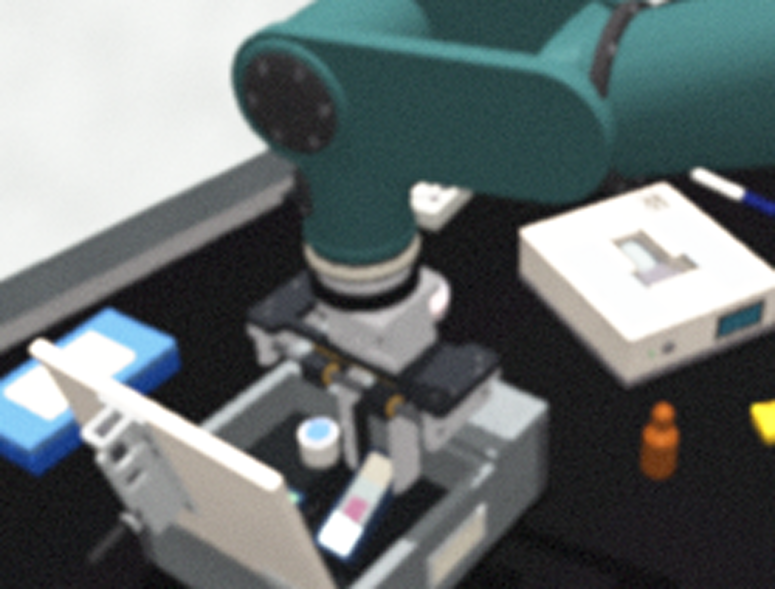

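```bash

python3 -m crank '[[0,0,0.02,0],[0,0,0.02,0],[0,0,0.02,0],[0,0,0.02,0],[0,0,0.02,0],[0,0,0.02,0],[0,0,0.015,0],[0,0,0,0],[0,0,0,0],[0,0,0,0]]'
python3 - <<'E'
from h import *
plan(fr(CH,-50.5,10),.057,1.676)
snap('side','s8');crop('s8',150,180,290,285,'s8c')
E
```

```text
time: 18.05
tool_pos: [0.4739, 0.1898, 0.0783]
ee_rot: [3.14, 0.0, 1.677]
wrist_force: [1.6, -3.1, 5.2]
width: 0.0338
t 18.05 pos [0.4739 0.1898 0.0783] rpy [3.14  0.    1.677] F [ 1.6 -3.1  5.2] w 0.0338
shift units [-0.001  0.001  0.107] turn 0.001
```

View pics/s8c.png

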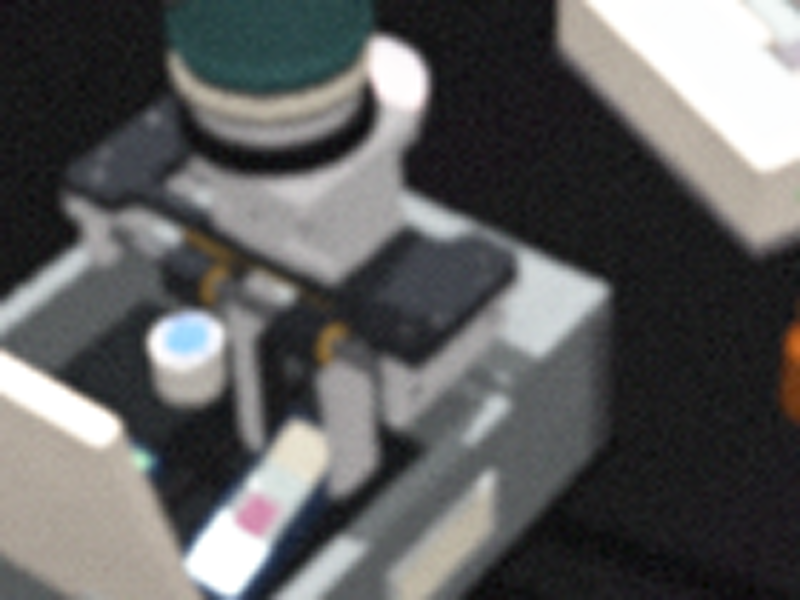

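```bash

python3 -m crank '[[0,0,0.02,0],[0,0,0.02,0],[0,0,0.015,0],[0,0,0.015,0],[0,0,0.015,0],[0,0,0.01,0],[0,0,0,0],[0,0,0,0],[0,0,0,0],[0,0,0,0]]'
python3 - <<'E'
from h import *
plan(fr(CH,-50.5,10),.057,1.676)
snap('side','s9');crop('s9',150,180,290,285,'s9c')
E
```

```text
time: 19.35
tool_pos: [0.4729, 0.1898, 0.0587]
ee_rot: [-3.141, -0.0, 1.677]
wrist_force: [-0.4, -0.1, 1.4]
width: 0.0336
t 19.35 pos [0.4729 0.1898 0.0587] rpy [-3.141 -0.     1.677] F [-0.4 -0.1  1.4] w 0.0336
shift units [-0.002  0.006  0.008] turn 0.001
```

View pics/s9c.png

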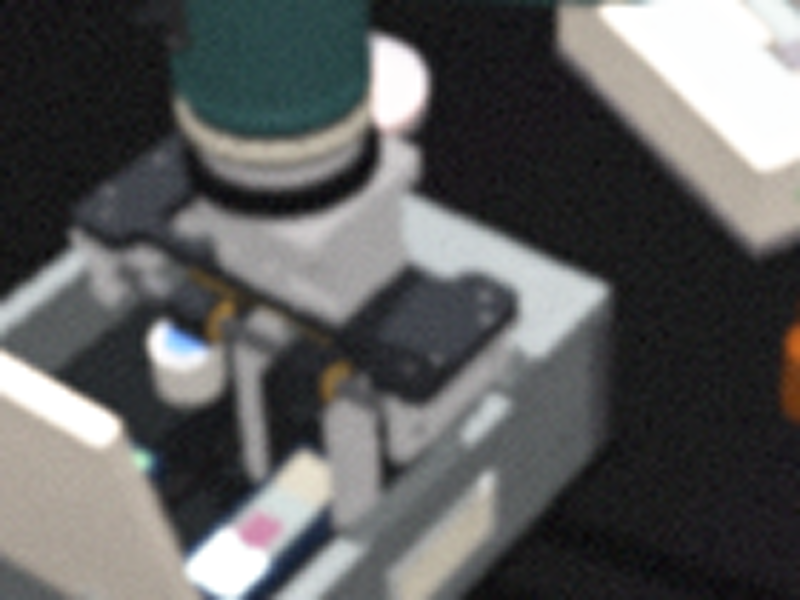

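```bash

python3 -m crank '[[0,0,0.006,0],[0,0,0.006,0],[0,0,0.006,0],[0,0,0,0],[0,0,0,0],[0,0,0,0],[0,0,0,0],[0,0,0,0],[0,0,0,0],[0,0,0,0]]'
python3 - <<'E'
from h import *
plan(fr(CH,-50.5,10),.057,1.676)
W=cloud('s9')
crop('s9',170,240,240,290,'s9d')
E
```

```text
time: 20.65
tool_pos: [0.4734, 0.1897, 0.0553]
ee_rot: [3.141, 0.0, 1.677]
wrist_force: [0.1, -1.6, 2.8]
width: 0.0337
t 20.65 pos [0.4734 0.1897 0.0553] rpy [3.141 0.    1.677] F [ 0.1 -1.6  2.8] w 0.0337
shift units [-0.001  0.004 -0.008] turn 0.001
```

```bash

python3 - <<'E'
from h import *
snap('side','s10');crop('s10',170,240,240,290,'s10c'); W=cloud('s10')
c,s=np.cos(CH[1]),np.sin(CH[1])
im=load('s10')[0]
for v in range(255,286,2):
  for u in range(178,212,3):
    p=W[v,u]; d=p[:2]-CH[0]; q=np.array([c*d[0]+s*d[1],-s*d[0]+c*d[1]])*1000
    if im[v,u].sum()>300 and p[2]<.085 and -75<q[0]<-25: print((u,v),q.round(0),(p[2]*1000).round(1),im[v,u])
E
```

```text
(193, 257) [-26.  21.] 76.4 [133 130 131]
(196, 259) [-33.  19.] 71.5 [103 103 104]
(196, 261) [-32.  19.] 64.8 [112 110 112]
(202, 261) [-39.   5.] 56.2 [207 202 186]
(205, 261) [-46.   2.] 58.1 [191 187 175]
(196, 263) [-31.  19.] 56.7 [115 114 120]
(199, 263) [-40.  17.] 60.4 [179 176 165]
(202, 263) [-45.  12.] 59.2 [227 222 203]
(205, 263) [-50.   8.] 58.4 [228 220 202]
(208, 263) [-71.  19.] 82.1 [169 167 166]
(196, 265) [-37.  25.] 58.7 [122 133 140]
(199, 265) [-45.  24.] 62.5 [218 217 204]
(202, 265) [-47.  15.] 56.2 [231 228 211]
(205, 265) [-55.  13.] 58.6 [227 219 201]
(208, 265) [-72.  21.] 76.7 [176 173 167]
(196, 267) [-40.  29.] 56.9 [198 207 206]
(199, 267) [-47.  26.] 58.9 [214 224 217]
(202, 267) [-54.  23.] 61.0 [221 223 212]
(205, 267) [-60.  19.] 60.0 [223 215 200]
(208, 267) [-71.  20.] 68.4 [169 166 163]
(193, 269) [-39.  39.] 58.0 [172 179 180]
(196, 269) [-45.  35.] 58.3 [211 213 214]
(199, 269) [-51.  30.] 57.9 [209 219 217]
(202, 269) [-58.  28.] 59.9 [211 220 217]
(205, 269) [-63.  22.] 58.2 [170 173 166]
(208, 269) [-70.  19.] 59.7 [136 137 141]
(190, 27
[... 845 characters left out ...]
54.  56.] 56.2 [255 255 255]
(196, 277) [-61.  53.] 56.9 [236 239 240]
(205, 277) [-70.  32.] 43.0 [123 128 133]
(184, 279) [-42.  73.] 56.8 [255 255 255]
(187, 279) [-47.  69.] 57.0 [255 255 255]
(190, 279) [-53.  65.] 57.0 [255 255 255]
(193, 279) [-59.  61.] 57.1 [255 255 255]
(196, 279) [-65.  58.] 57.2 [201 215 225]
(184, 281) [-48.  80.] 60.6 [230 238 240]
(187, 281) [-51.  74.] 56.6 [255 255 255]
(190, 281) [-59.  71.] 59.2 [255 255 255]
(193, 281) [-64.  67.] 59.5 [254 255 255]
(187, 283) [-56.  79.] 58.2 [209 226 233]
(190, 283) [-62.  75.] 57.9 [255 255 255]
(193, 283) [-68.  71.] 58.6 [125 138 159]
(199, 283) [-72.  57.] 47.0 [127 132 131]
(190, 285) [-67.  81.] 60.8 [123 143 168]
```

View pics/s10c.png

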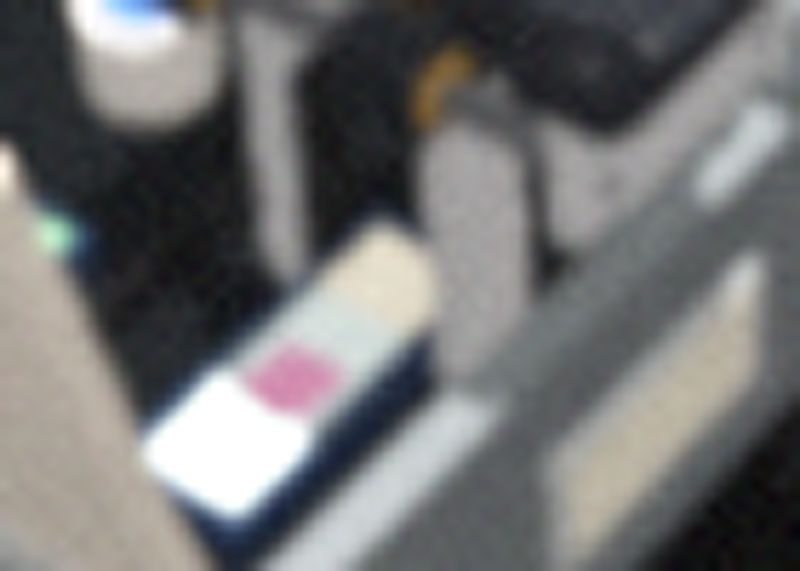

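```bash

python3 -m crank '[[0,0,0,0],[0,0,0,0],[0,0,0,0],[0,0,-0.02,0],[0,0,-0.05,0],[0,0,-0.1,0],[0,0,-0.15,0],[0,0,-0.2,0],[0,0,-0.2,0],[0,0,-0.05,0]]' -0.2
python3 - <<'E'
from h import *
plan(fr(CH,-50.5,10),.2,1.676)
snap('side','s11');crop('s11',80,150,280,300,'s11c')
W=cloud('t0'); v,u=np.mgrid[:384,:512]
m=(u>75)&(u<135)&(v>125)&(v<240)&(W[...,2]>.11); P=W[m]
c,s=np.cos(CH[1]),np.sin(CH[1]); d=P[:,:2]-CH[0]; x=c*d[:,0]+s*d[:,1]; y=-s*d[:,0]+c*d[:,1]
for z in np.arange(.11,.3,.01):
  k=abs(P[:,2]-z)<.005
  if k.any(): print(round(z,3),k.sum(),'x',x[k].min().round(3),x[k].max().round(3),'y',y[k].min().round(3),np.median(y[k]).round(3),y[k].max().round(3))
E
```

```text
time: 21.95
tool_pos: [0.4748, 0.1902, 0.2133]
ee_rot: [3.134, -0.001, 1.677]
wrist_force: [-0.7, 0.2, 0.4]
width: 0.0564
t 21.95 pos [0.4748 0.1902 0.2133] rpy [ 3.134e+00 -1.000e-03  1.677e+00] F [-0.7  0.2  0.4] w 0.0564
shift units [-0.003 -0.004  0.067] turn 0.001
0.11 84 x -0.11 0.108 y 0.123 0.125 0.128
0.12 178 x -0.11 0.108 y 0.123 0.127 0.135
0.13 178 x -0.11 0.109 y 0.126 0.129 0.137
0.14 181 x -0.108 0.109 y 0.128 0.132 0.135
0.15 198 x -0.109 0.109 y 0.13 0.134 0.219
0.16 202 x -0.109 0.107 y 0.133 0.136 0.218
0.17 192 x -0.11 0.11 y 0.135 0.138 0.143
0.18 218 x -0.11 0.107 y 0.137 0.141 0.149
0.19 219 x -0.108 0.108 y 0.139 0.143 0.146
0.2 218 x -0.109 0.11 y 0.143 0.145 0.148
0.21 241 x -0.109 0.108 y 0.144 0.147 0.188
0.22 229 x -0.11 0.108 y 0.147 0.15 0.186
0.23 258 x -0.11 0.109 y 0.149 0.152 0.189
0.24 307 x -0.109 0.108 y 0.152 0.155 0.193
0.25 496 x -0.109 0.109 y 0.153 0.158 0.181
0.26 112 x -0.109 0.105 y 0.155 0.16 0.165
```

View pics/s11c.png

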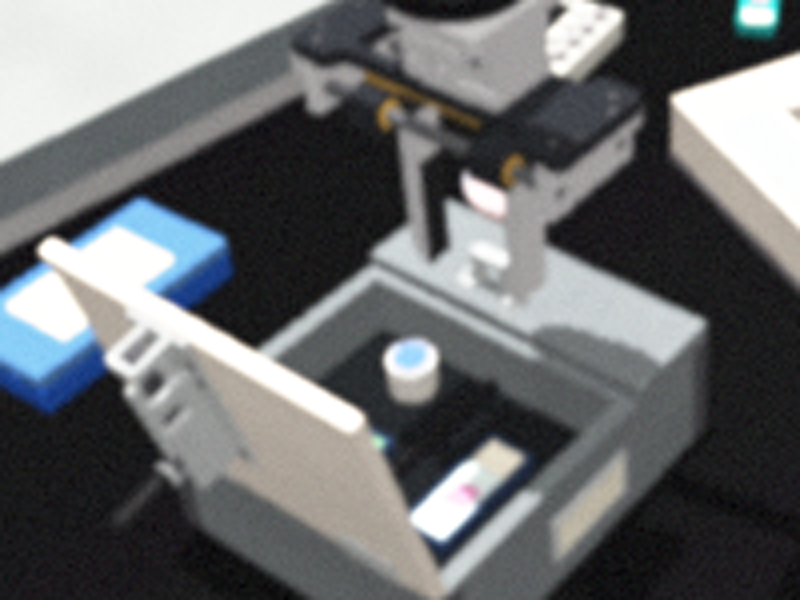

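```bash

python3 -m crank '[[0,0,-0.15,0],[0,0,-0.2,0],[0,0,-0.12,0],[0.05,-0.02,0,0],[0.15,-0.02,0,0],[0.2,-0.03,0,0],[0.2,0,0,0],[0.2,0,0,0],[0.1,0,0,0],[0.02,0,0,0]]' 1
python3 - <<'E'
from h import *
plan(fr(CH,-65,195),.243,1.676)
snap('side','s12');crop('s12',40,40,340,265,'s12c')
snap('top','t12');crop('t12',50,100,240,245,'t12c',4)
E
```

```text
time: 23.25
tool_pos: [0.439, 0.3718, 0.3011]
ee_rot: [-3.139, 0.002, 1.679]
wrist_force: [0.1, -0.4, 0.3]
width: 0.0005
t 23.25 pos [0.439  0.3718 0.3011] rpy [-3.139e+00  2.000e-03  1.679e+00] F [ 0.1 -0.4  0.3] w 0.0005
shift units [0.002 0.008 0.291] turn 0.002
```

View pics/s12c.png

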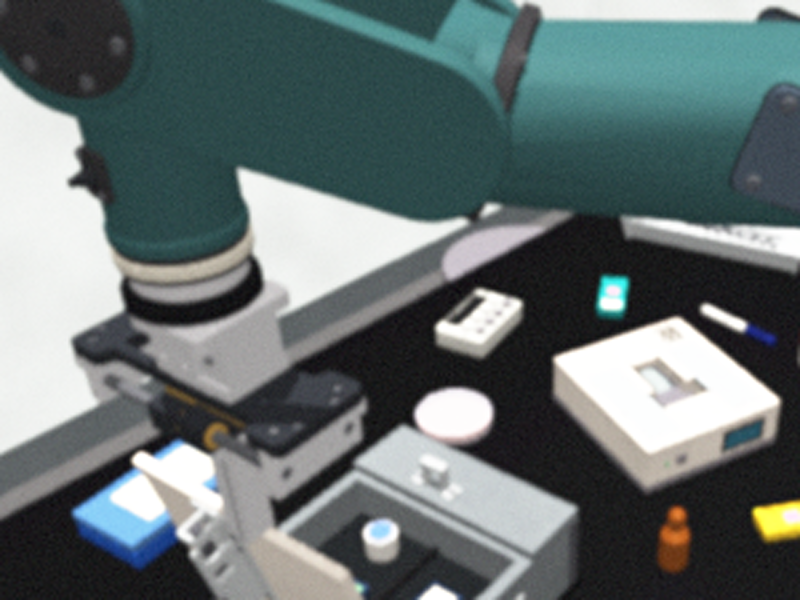

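View pics/t12c.png

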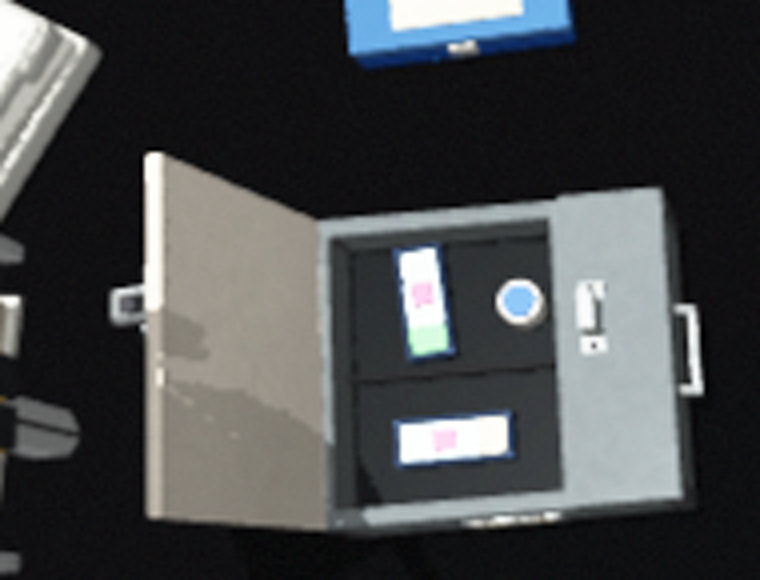

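```bash

python3 -m crank '[[0,0,0.06,0],[0,0,0.09,0],[0,0,0.09,0],[0,0,0.05,0],[-0.02,0,0,0],[-0.05,0,0,0],[-0.05,0,0,0],[-0.05,0,0,0],[-0.05,0,0,0],[-0.05,0,0,0]]'
python3 - <<'E'
from h import *
plan(fr(CH,-65,98),.243,1.676)
snap('side','s13');crop('s13',40,40,340,265,'s13c')
E
```

```text
time: 24.6
tool_pos: [0.4461, 0.3182, 0.2474]
ee_rot: [3.138, -0.004, 1.678]
wrist_force: [-1.0, 5.4, 3.2]
width: 0.0006
t 24.6 pos [0.4461 0.3182 0.2474] rpy [ 3.138 -0.004  1.678] F [-1.   5.4  3.2] w 0.0006
shift units [-0.214 -0.     0.021] turn 0.001
```

View pics/s13c.png

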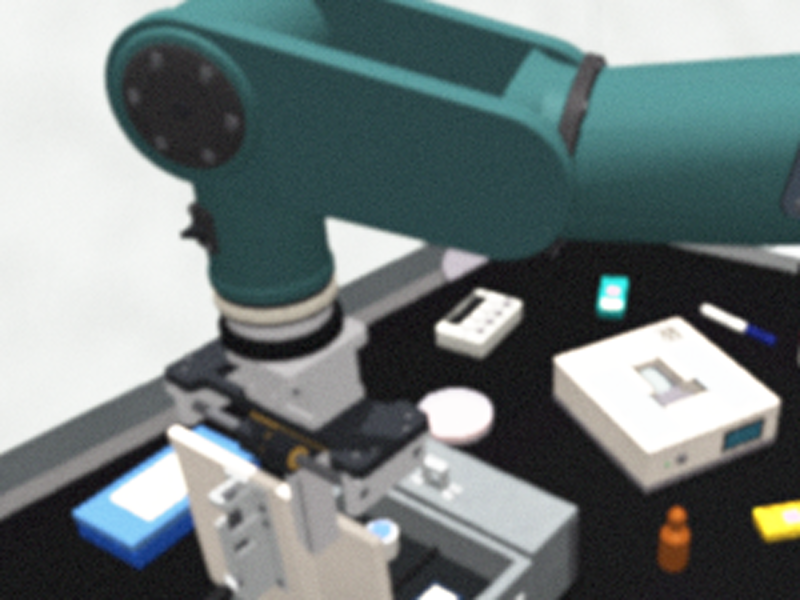

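```bash

python3 -m crank '[[-0.05,0,0,0],[-0.055,0,0,0],[-0.055,0,0,0],[-0.055,0,0,0],[-0.05,0,0,0],[-0.055,0,0.005,0],[-0.05,0,0.01,0],[-0.07,0,0.03,0],[-0.065,0,0.045,0],[-0.065,0,0.045,0]]'
python3 - <<'E'
from h import *
plan(fr(CH,-65,6),.194,1.676)
snap('side','s14');crop('s14',40,40,340,265,'s14c')
E
```

```text
time: 25.9
tool_pos: [0.4577, 0.2029, 0.2178]
ee_rot: [3.141, 0.001, 1.677]
wrist_force: [-0.4, 2.4, -0.5]
width: 0.0005
t 25.9 pos [0.4577 0.2029 0.2178] rpy [3.141e+00 1.000e-03 1.677e+00] F [-0.4  2.4 -0.5] w 0.0005
shift units [-0.094  0.003  0.119] turn 0.001
```

View pics/s14c.png

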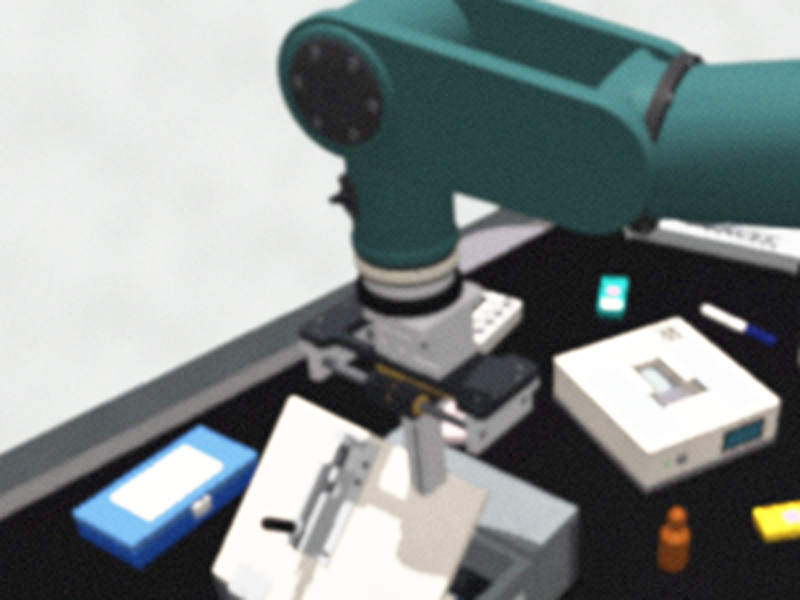

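```bash

python3 -m crank '[[-0.06,0,0.055,0],[-0.05,0,0.055,0],[-0.042,0,0.065,0],[-0.042,0,0.065,0],[-0.03,0,0.075,0],[-0.025,0,0.07,0],[-0.015,0,0.06,0],[-0.01,0,0.05,0],[0,0,0.03,0],[0,0,0,0]]'
python3 - <<'E'
from h import *
plan(fr(CH,-65,-27),.108,1.676)
snap('side','s15');crop('s15',40,100,340,325,'s15c')
E
```

```text
time: 27.2
tool_pos: [0.4632, 0.1498, 0.1127]
ee_rot: [-3.141, 0.0, 1.678]
wrist_force: [0.5, 0.5, 0.3]
width: 0.0006
t 27.2 pos [0.4632 0.1498 0.1127] rpy [-3.141  0.     1.678] F [0.5 0.5 0.3] w 0.0006
shift units [0.008 0.004 0.024] turn 0.001
```

View pics/s15c.png

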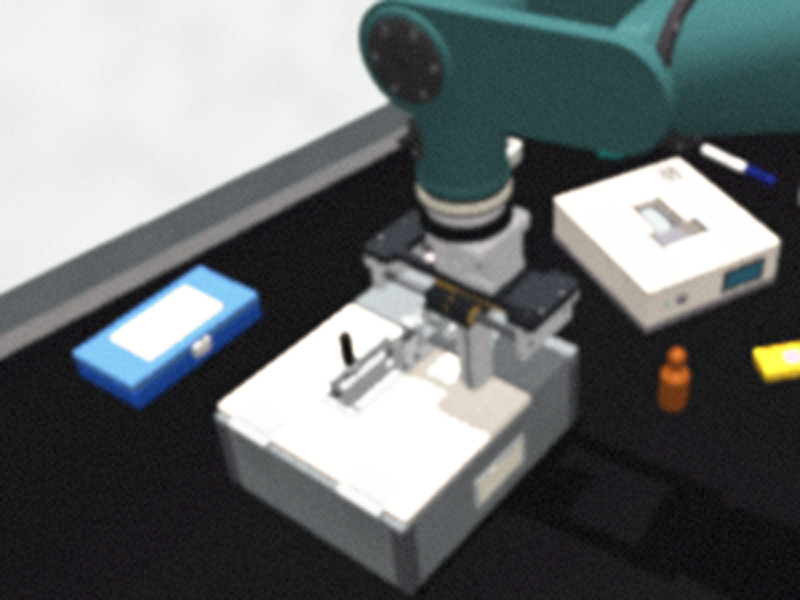

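```bash

python3 -m crank '[[0,0,0.01,0],[0,0,0.01,0],[0,0,0.01,0],[0,0,0,0],[0,0,0,0],[0,0,0,0],[0,0,0,0],[0,0,0,0],[0,0,-0.02,0],[0,0,-0.1,0]]'
python3 - <<'E'
from h import *
plan(fr(CH,-65,-27),.108,1.676)
EOF=1
E
```

```text
time: 28.5
tool_pos: [0.4623, 0.1494, 0.1297]
ee_rot: [-3.138, 0.001, 1.677]
wrist_force: [0.8, 1.0, 0.2]
width: 0.0007
t 28.5 pos [0.4623 0.1494 0.1297] rpy [-3.138e+00  1.000e-03  1.677e+00] F [0.8 1.  0.2] w 0.0007
shift units [0.009 0.008 0.108] turn 0.001
```

```bash

python3 -m crank '[[0,0,-0.15,0],[0,0,-0.2,0],[0,0,-0.1,0],[0.1,0.08,0,0],[0.15,0.1,0,0],[0.15,0.12,0,0],[0.1,0.1,0,0],[0.03,0.03,0,0],[0,0,0,0],[0,0,0,0]]'
python3 - <<'E'
from h import *
plan(fr(CH,20,72),.146,1.676)
snap('side','s16');crop('s16',90,180,270,315,'s16c')
snap('top','t16');crop('t16',70,130,240,245,'t16c',4.7)
for n,p in dict(grip=(20,42,156),keeper=(20,-72,118),edge=(-65,-50,100)).items(): print(n,proj('s16',[*fr(CH,*p[:2]),p[2]/1000]),proj('t16',[*fr(CH,*p[:2]),p[2]/1000]))
E
```

```text
time: 29.75
tool_pos: [0.5373, 0.2634, 0.2214]
ee_rot: [-3.142, 0.0, 1.677]
wrist_force: [-1.0, 0.1, 0.1]
width: 0.0004
t 29.75 pos [0.5373 0.2634 0.2214] rpy [-3.142  0.     1.677] F [-1.   0.1  0.1] w 0.0004
shift units [-0.024  0.     0.377] turn 0.0
grip (np.float64(169.2137901706986), np.float64(230.08542892668837)) (np.float64(150.41451573407085), np.float64(177.95271892219887))
keeper (np.float64(202.4087877500386), np.float64(216.22657555382818)) (np.float64(196.08578194160285), np.float64(177.30854416131385))
edge (np.float64(223.66206991310116), np.float64(239.5847933261696)) (np.float64(190.9708615117691), np.float64(209.50713637972973))
```

View pics/s16c.png

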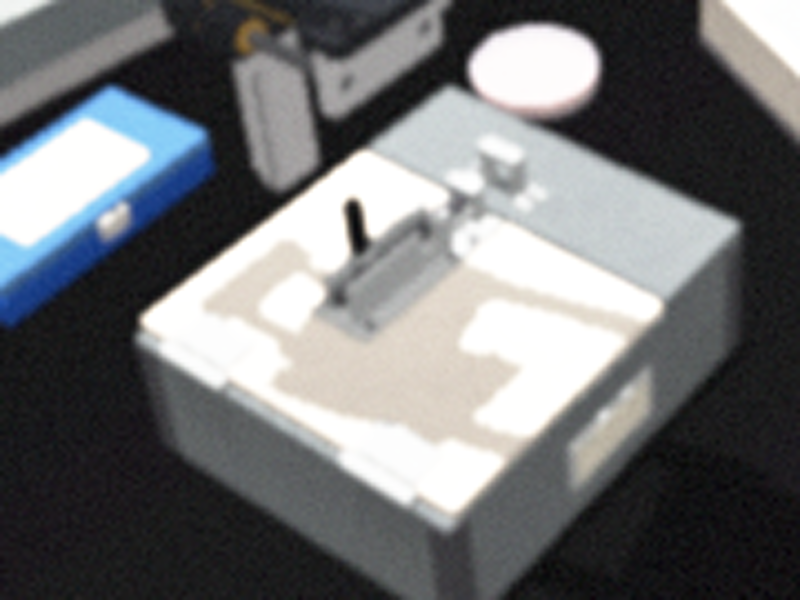

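View pics/t16c.png

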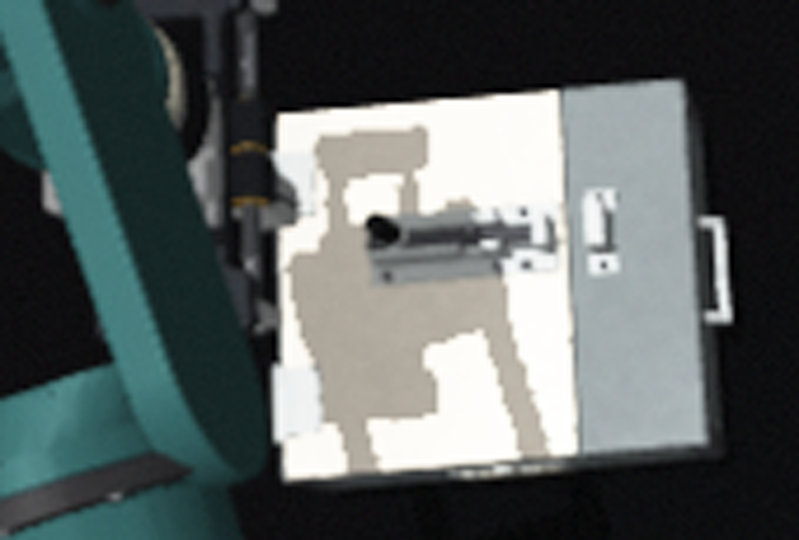

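```bash

python3 - <<'E'
from h import *
W=cloud('t16')
c,s=np.cos(CH[1]),np.sin(CH[1]); d=W[...,:2]-CH[0]; x=(c*d[...,0]+s*d[...,1])*1000; y=(-s*d[...,0]+c*d[...,1])*1000
for a,b in[(-48,-30),(-30,0),(60,100),(-110,-60)]:
  for xa,xb in[(-100,-40),(50,100)]:
    k=(y>a)&(y<b)&(x>xa)&(x<xb)&(W[...,2]<.12); print(a,b,xa,np.nanmedian(W[...,2][k]).round(4),k.sum())
E
python3 -m crank '[[0,0,0.08,0],[0,0,0.1,0],[0,0,0.1,0],[0,0,0.07,0],[0,0,0.027,0],[0,0,0,0],[-0.03,0,0,0],[-0.03,0,0,0],[-0.02,0,0,0],[-0.02,0,0,0]]'
python3 - <<'E'
from h import *
plan(fr(CH,20,15.5),.146,1.676)
E
```

```text
-48 -30 -100 0.0999 139
-48 -30 50 0.0995 107
-30 0 -100 0.0996 234
-30 0 50 0.0995 186
60 100 -100 0.0995 312
60 100 50 0.0996 242
-110 -60 -100 0.0997 390
-110 -60 50 0.0995 308
time: 31.1
tool_pos: [0.54, 0.2439, 0.1461]
ee_rot: [3.141, -0.0, 1.677]
wrist_force: [-0.1, -0.8, 0.3]
width: 0.0004
t 31.1 pos [0.54   0.2439 0.1461] rpy [ 3.141 -0.     1.677] F [-0.1 -0.8  0.3] w 0.0004
shift units [-0.208 -0.003  0.001] turn 0.001
```

Lid flat at z = 0.0995 (shut). Pushing the bolt.

```bash

python3 -m crank '[[-0.03,0,0,0],[-0.03,0,0,0],[-0.03,0,0,0],[-0.03,0,0,0],[-0.03,0,0,0],[-0.03,0,0,0],[-0.02,0,0,0],[0,0,0,0],[0,0,0,0],[0,0,0,0]]'
python3 - <<'E'
from h import *
plan(fr(CH,20,15.5),.146,1.676)
snap('side','s17');crop('s17',130,180,270,285,'s17c')
E
```

```text
time: 32.35
tool_pos: [0.5439, 0.2041, 0.1453]
ee_rot: [-3.141, 0.001, 1.677]
wrist_force: [0.0, 0.4, 0.1]
width: 0.0008
t 32.35 pos [0.5439 0.2041 0.1453] rpy [-3.141e+00  1.000e-03  1.677e+00] F [0.  0.4 0.1] w 0.0008
shift units [-0.008 -0.001 -0.003] turn 0.001
```

View pics/s17c.png

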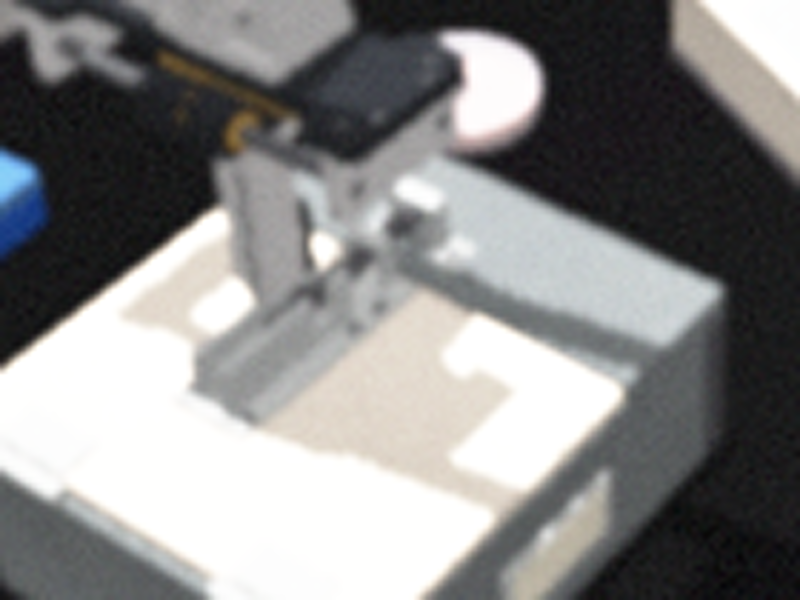

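```bash

python3 -m crank '[[-0.01,0,0,0],[-0.01,0,0,0],[-0.01,0,0,0],[0,0,0,0],[0,0,0,0],[0,0,0,0],[0,0,0,0],[0,0,0,0],[0,0,0,0],[0,0,0,0]]'
python3 - <<'E'
from h import *
plan(fr(CH,20,15.5),.146,1.676)
E
```

```text
time: 33.65
tool_pos: [0.544, 0.2028, 0.1456]
ee_rot: [-3.142, -0.008, 1.68]
wrist_force: [0.0, 10.6, -1.1]
width: 0.0004
t 33.65 pos [0.544  0.2028 0.1456] rpy [-3.142 -0.008  1.68 ] F [ 0.  10.6 -1.1] w 0.0004
shift units [-0.001 -0.001 -0.002] turn 0.002
```

```bash

python3 -m crank '[[0.04,0,0,0],[0.01,0,-0.06,0],[0,0,-0.12,0],[0,0,-0.1,0],[0,0.08,0,0],[0,0.08,0,0],[-0.05,0,0,0],[-0.06,0,0,0],[0,0,0,0],[0,0,0,0]]'
python3 - <<'E'
from h import *
plan(fr(CH,50,1),.172,1.676)
snap('side','s18');crop('s18',130,180,270,285,'s18c')
E
```

```text
time: 34.9
tool_pos: [0.5776, 0.1898, 0.2022]
ee_rot: [3.141, -0.0, 1.677]
wrist_force: [-0.3, -0.1, -0.9]
width: 0.0006
t 34.9 pos [0.5776 0.1898 0.2022] rpy [ 3.141 -0.     1.677] F [-0.3 -0.1 -0.9] w 0.0006
shift units [ 0.008 -0.011  0.151] turn 0.001
```

View pics/s18c.png

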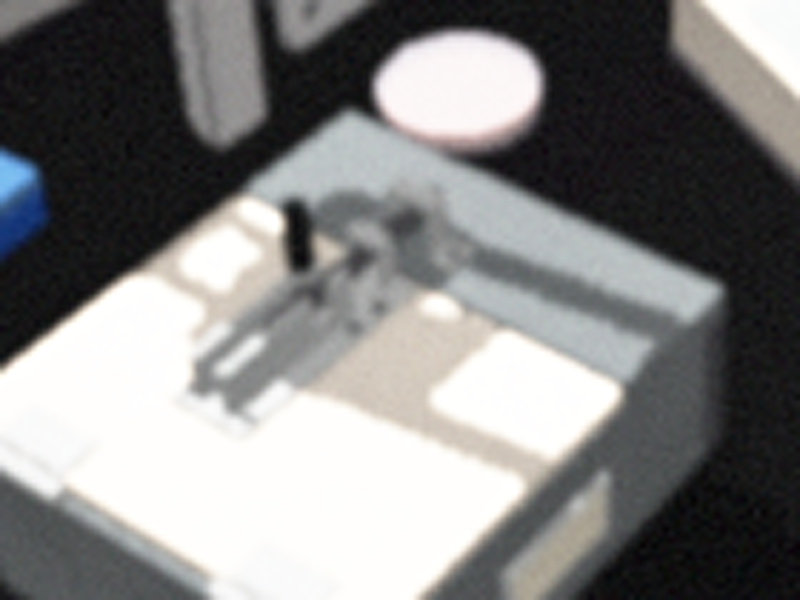

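```bash

python3 -m crank '[[0.008,0,0.06,0],[0,0,0.06,0],[0,0,0.03,0],[0,-0.03,0,0],[0,-0.035,0,0],[0,-0.035,0,0],[0,-0.035,0,0],[0,-0.03,0.01,0],[0,-0.035,0.012,0],[0,0,0,0]]'
python3 - <<'E'
from h import *
plan(fr(CH,12,1),.1676,1.676)
snap('side','s19');crop('s19',130,180,270,285,'s19c')
E
```

```text
time: 36.2
tool_pos: [0.5368, 0.1872, 0.1664]
ee_rot: [-3.139, 0.0, 1.677]
wrist_force: [-0.1, -0.2, -0.0]
width: 0.0003
t 36.2 pos [0.5368 0.1872 0.1664] rpy [-3.139  0.     1.677] F [-0.1 -0.2 -0. ] w 0.0003
shift units [-0.     0.003 -0.006] turn 0.001
```

View pics/s19c.png

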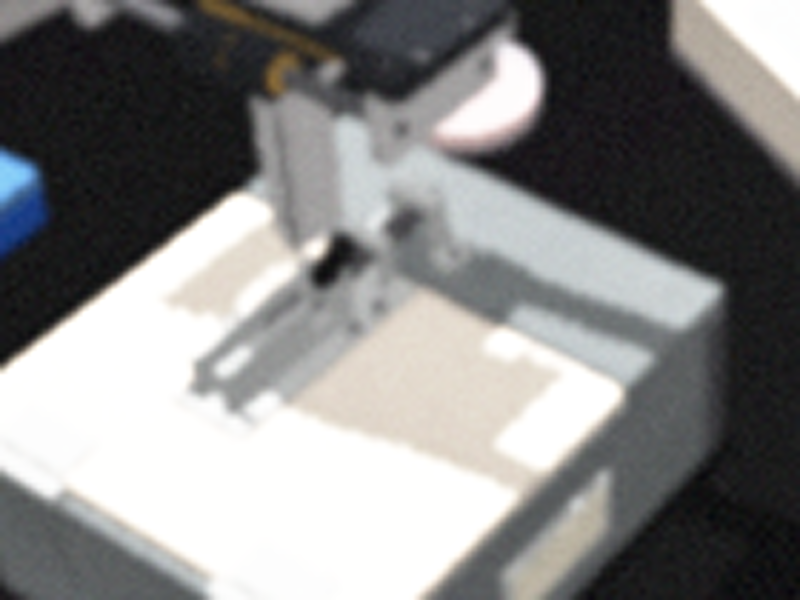

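```bash

python3 -m crank '[[0,-0.033,0.014,0],[0,-0.033,0.014,0],[0,-0.026,0.025,0],[0,-0.026,0.03,0],[0,-0.01,0.02,0],[0,-0.01,0.025,0],[0,-0.005,0.02,0],[0,-0.004,0.02,0],[0,0,0,0],[0,0,0,0]]'
python3 - <<'E'
from h import *
plan(fr(CH,-17.5,1),.1315,1.676)
snap('side','s20');crop('s20',130,180,270,285,'s20c')
E
```

```text
time: 37.5
tool_pos: [0.5088, 0.1843, 0.1339]
ee_rot: [3.141, 0.0, 1.677]
wrist_force: [-0.3, -0.3, -0.4]
width: 0.0006
t 37.5 pos [0.5088 0.1843 0.1339] rpy [3.141 0.    1.677] F [-0.3 -0.3 -0.4] w 0.0006
shift units [-0.    -0.004  0.012] turn 0.001
```

View pics/s20c.png

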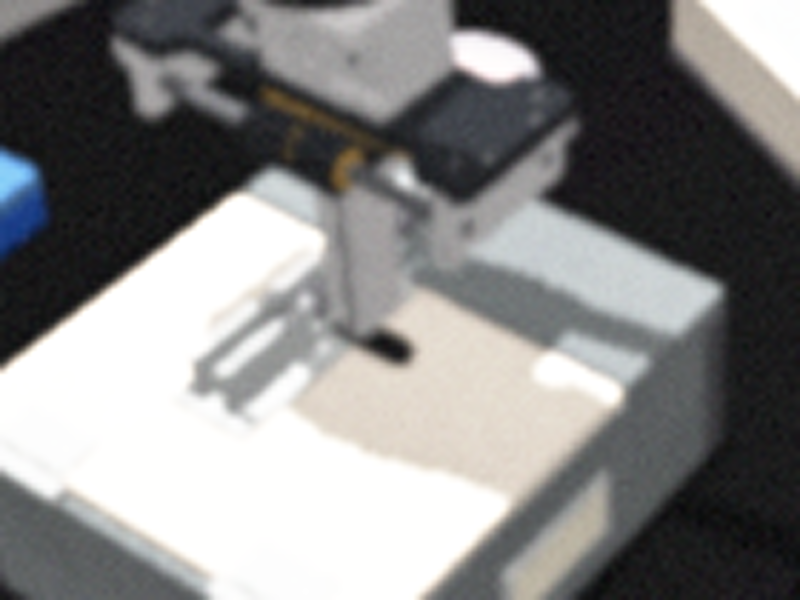

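```bash

python3 -m crank '[[0,0,0.008,0],[0,0,0.008,0],[0,0,0.006,0],[0,0,0,0],[0,0,0,0],[0,0,0,0],[0,0,0,0],[0,0,0,0],[0,0,0,0],[0,0,0,0]]'
python3 - <<'E'
from h import *
plan(fr(CH,-17.5,1),.1315,1.676)
E
```

```text
time: 38.8
tool_pos: [0.509, 0.1844, 0.132]
ee_rot: [3.139, -0.0, 1.677]
wrist_force: [-3.1, -1.3, 8.8]
width: 0.0006
t 38.8 pos [0.509  0.1844 0.132 ] rpy [ 3.139 -0.     1.677] F [-3.1 -1.3  8.8] w 0.0006
shift units [-0.    -0.005  0.003] turn 0.001
```

```bash

python3 -m crank '[[0,0,-0.03,0],[0,0,-0.1,0],[0,0,-0.2,0],[0,0,-0.25,0],[-0.1,0,0,0],[-0.2,0,0,0],[-0.25,0,0,0],[-0.25,0,0,0],[-0.2,0,0,0],[-0.1,0,0,0]]'
python3 - <<'E'
from h import *
plan(fr(CH,-17.5,-200),.25,1.676)
snap('side','s21');crop('s21',90,180,270,315,'s21c')
snap('top','t21');crop('t21',110,130,240,245,'t21c',5.2)
W=cloud('t21'); c,s=np.cos(CH[1]),np.sin(CH[1]); im=load('t21')[0]
d=W[...,:2]-CH[0]; x=(c*d[...,0]+s*d[...,1])*1000; y=(-s*d[...,0]+c*d[...,1])*1000
k=(im.sum(-1)<120)&(abs(x+10)<35)&(abs(y)<30)&(W[...,2]>.1)
print(k.sum(),x[k].min(),x[k].max(),y[k].mean(),W[...,2][k].min(),W[...,2][k].max())
k=(abs(x)<90)&(y>-45)&(y<-35)&(W[...,2]<.112); print('lid edge z',np.nanmedian(W[...,2][k]))
E
```

```text
time: 40.05
tool_pos: [0.5314, -0.0366, 0.2438]
ee_rot: [-3.139, -0.001, 1.675]
wrist_force: [0.4, -0.3, -0.5]
width: 0.0007
t 40.05 pos [ 0.5314 -0.0366  0.2438] rpy [-3.139e+00 -1.000e-03  1.675e+00] F [ 0.4 -0.3 -0.5] w 0.0007
shift units [ 0.105 -0.001 -0.031] turn -0.001
37 -37.27991415367867 -3.723701747967469 -1.8948619229047945 0.1163156245178798 0.12767361710292457
lid edge z 0.10017787622016794
```

View pics/s21c.png

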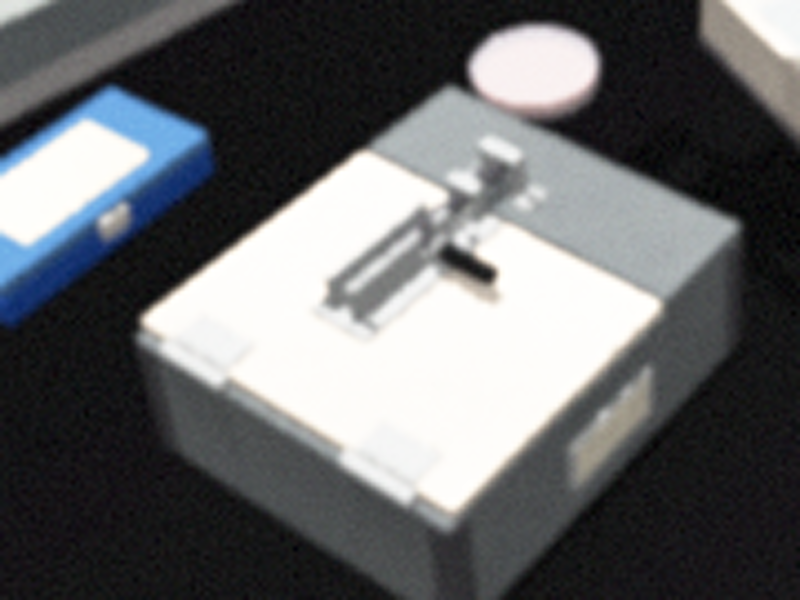

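View pics/t21.png

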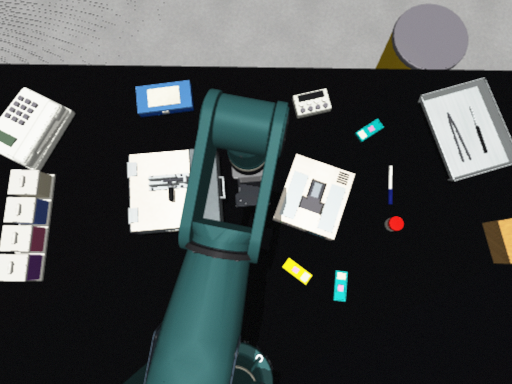

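View pics/t21c.png

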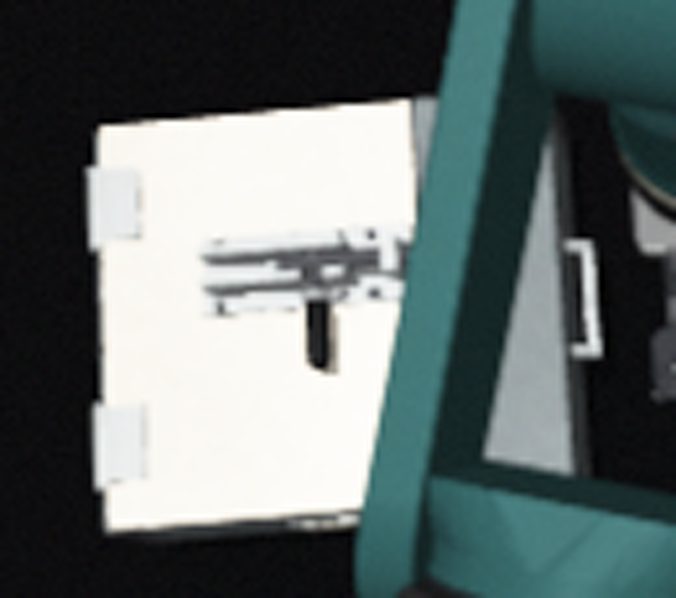

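```bash

python3 -m crank '[[0,0,0,0],[0,0,0,0],[0,0,0,0],[0,0,0,0],[0,0,0,0],[0,0,0,0],[0,0,0,0],[0,0,0,0],[0,0,0,0],[0,0,0,0]]'
python3 - <<'E'
from h import *
print(robot.close_job())
E
```

```text
time: 41.4
tool_pos: [0.532, -0.0345, 0.2455]
ee_rot: [-3.142, 0.0, 1.677]
wrist_force: [0.3, -0.1, -0.3]
width: 0.0002
the job is handed in; nothing more can be done
None
```

The carrier from the reader is lying flat in the near bay of the chest. The lid is shut, the bolt is home in its keeper and the handle is down in the notch. I handed the job in at 41.4 s with the gripper clear of everything.

**How it went**
- **Tipping:** I pressed the near end over the finger dip and the far end tipped up. The push bottomed out at about 18 N, well above the "under 2 N" light push, before I backed off. The carrier stayed tipped.
- **Placing:** I gripped the raised end and lifted it out. I lowered it until it pivoted flat on the bay floor, and only then opened the fingers.
- **Closing and locking:** I pushed the lid shut, slid the bolt to its stop and swung the handle over.

**Last checks**
- **Carrier:** its top measured about 58 mm before release; it should be 59 mm. A picture before the lid closed showed it flat in the near bay.
- **Lid:** the top is level at about 100 mm, so it is fully shut.
- **Bolt:** it stopped against about 10.6 N, within 1 mm of where the finger should be with the bolt home.
- **Handle:** it stopped against about 9 N. In the pictures it lies flat and reaches to chest x = -37 mm; it should be -38 mm.
- **Bystanders:** those in view in the last two pictures had not visibly moved. The bottle was hidden behind the arm in the last top picture, but I had seen it in place earlier.

**Disagreements**
- The other carrier lies lengthwise along the chest's x in the pictures, not along y as described. I did not touch it.
- The handle's y read about 3 mm off where it should be in the last picture, slightly more than the stated camera accuracy.

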